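Prop up the spice chest on a flat blade

TASK

Water from the grinding slab keeps wetting the ledge, so the front of the little upright spice chest has to stand on the flat wooden blade. Tip the chest back on its rear bottom edge until it leans on the sloping back rest and let go of it there, then slide the blade, straight and centred, in under its front until it stops against the chest's rear foot. Then bring the chest forward again and let its front down gently onto the blade, never letting the chest fall freely nor lifting its rear edge off the ledge; leave the other things on the ledge alone.

Things in the scene. Friction and masses are not known exactly. Their poses are not given: they have to be found in the camera images.
- rest: Fixed sloping wooden back rest: board 160 mm wide, 120 mm long, its flat face leaning 34 degrees (0.593 rad) back from vertical. Origin: middle of the line where the face meets the ledge (z 0). x is level and points backwards, the way the chest is tipped (roughly to the robot's right); y along the board; z up.
- chest: Loose upright dark teak chest, 80 deep (x), 120 wide (y), 150 mm high, 0.5 to 0.95 kg, carrying bar on top. Origin: centre of underside; x to its back, z to its top. Starts upright, its back 0 to 5 mm before the rest's foot. It balances on its rear edge at about 27 degrees; beyond that it leans on the rest and stays; short of it, it falls forward unless held back.
- chest_heel (a point): Middle of the chest's rear bottom edge, on which it tips (40 mm behind the chest's origin); axes as the chest's. While it leans on the rest its front edge is about 45 mm above the ledge; with the front let down on the blade slid home, the chest leans back about 0.15 rad.
- chest_foot (a point): Middle of the lower front edge of the chest's rear foot, 30 mm behind the chest's origin; axes as the chest's. The chest stands on two cross feet over its full width, each 10 mm deep and 14 mm high, flush with front and back; between them the underside is hollow. Upright, the front foot leaves no gap. With the chest leaning back, the blade's tip stops against this edge (5.6 mm up).
- chest_bar (a point): Centre of the chest's carrying bar: round, diameter 20 mm, along the chest's y, 188 mm above its underside, midway front to back. A post at each end (88 mm free between the posts), 28 mm free under the bar. Axes as the chest's. Fingers can straddle it from above, one in front, one behind.
- blade_grip (a point): Centre of the blade's upright grip: slab 20 mm thick (along the blade), 60 mm wide, from 12 to 62 mm above the blade's underside; this point 37 mm above the underside, 125 mm behind the tip. x points to the tip, z up. The blade is a loose flat board 150 x 70 x 12 mm, 0.16 kg, lying on the ledge before the chest's front, tip roughly towards it.
- blade_tip (a point): Middle of the blade's square tip end, 6 mm above its underside; x along the blade, out of the tip; z up.
- roller_center (a point): Bystander: centre of the black granite roller, diameter 60, 240 mm long, lying on the 360 x 220 x 60 mm black granite slab at the robot's left.
- tumbler: Bystander: stainless tumbler, diameter 68, 100 mm high; origin at its underside. It stands with the jar and the bowl in a row on the far side of the chest and blade.
- jar: Bystander: white ceramic jar with lid, diameter 84, 120 mm high; origin at its underside.
- bowl: Bystander: dark coconut-shell bowl, diameter 84, 45 mm high; origin at its underside.
- scoop_center (a point): Bystander: green plastic scoop, box 75 x 60 x 35 mm with an 80 mm handle, lying between the robot and the blade; the point is the centre of its box.
Things that resemble listed ones, but are neither listed nor needed, are in the scene too. What is shaped like the chest but blue or turquoise is not meant.

How it is judged (in metres and radians):
On the way, in this order (a step that is already met when the one before it is completed fails the run):
1. the chest leans on the back rest (tilted over 0.5 rad) and is let go (angle between chest's own z axis and vertical above 0.5 rad and contact force between the fingers and chest below 0.2 N and angular speed of chest below 0.3 rad/s), for 0.2 s.
2. with the chest still leaning back, the blade is slid in until its tip is within about 10 mm of the rear foot, within 15 mm of the chest's middle (angle between chest's own z axis and vertical above 0.5 rad and x of blade_tip in the frame of chest_heel above -0.024 m and y of blade_tip in the frame of chest between -0.015 and 0.015 m and height (world z) of blade_tip below 0.016 m), for 0.2 s.
At the end, for the whole second after the job is handed in: Chest at rest, rear edge down within 20 mm of the rest's foot and 25 mm of its middle; front on the blade, leaning back 0.09 to 0.21 rad. Blade flat, tip within 13 mm of the rear foot, 17 mm of the chest's middle, square within 0.15 rad. All released (angle between chest's own z axis and vertical between 0.09 and 0.21 rad and contact force between chest and blade above 0.5 N and x of blade_tip in the frame of chest above 0.017 m and y of blade_tip in the frame of chest between -0.017 and 0.017 m and angle between the y axis of blade_tip and the y axis of chest, either way round below 0.15 rad and x of chest_heel in the frame of rest between -0.02 and 0.01 m and y of chest_heel in the frame of rest between -0.025 and 0.025 m and height (world z) of chest_heel below 0.008 m and angle between blade_tip's own z axis and vertical below 0.06 rad and linear speed of each of chest, blade below 0.02 m/s and angular speed of chest below 0.1 rad/s); the robot touches nothing.
It fails at once if the chest falls: it turns faster than 2 rad/s (angular speed of chest above 2 rad/s).
It fails at once if the chest's rear edge is lifted more than 20 mm off the ledge (height (world z) of chest_heel above 0.02 m).
It fails at once if a bystander is moved more than 30 mm (distance of any of roller_center, tumbler, jar, bowl, scoop_center from where it was at the start of the episode above 0.03 m).
It also fails if it takes over 72 s, if anything falls off the work surface, if the arm or the gripper's body presses on something with over 40 N, if the wrist force passes 120 N, or if a joint passes its speed limit or range.

ROBOT

A 6-joint arm with a two-finger parallel gripper is mounted at the origin on the work surface. World frame = base frame: x ahead of the robot, y to its left, z up, the work surface at z = 0. Lengths are in mm, angles in rad, forces in N, time in s.
With the tool pointing down it reaches from about 275 to 750 mm from the base axis. Payload 10.2 kg.
Tool frame: the origin (TCP) lies on the centre line of the jaws, within the pads' length; the fingertips stand 17 mm ahead of it and the grasp point (between the pads) lies 2 mm behind it; z points along the fingers, y is the line along which they close (so a half turn about z gives the same grasp; the last joint's range is limited). The gripper opens to 85 mm and grips with 20 to 120 N. Pads are 22 mm wide; open, the fingers measure 114 mm over their backs; the gripper's body (76 mm by 85 mm) begins 54 mm behind the grasp point. The pads swing forward as they close: fully open they stand 13 mm farther back than shut.
Start: joints at [-1.433, 0.313, 1.498, -0, 1.331, -0.223], TCP at [185.325, -491.209, 248.294] pointing down, gripper open.
Joint ranges: [-2.94, 2.94], [-0.97, 2.17], [0.19, 2.56], [-1.23, 4.37], [0.02, 3.11], [-2.88, 2.88]. Speed limits (rad/s): [2.39, 2.39, 3.01, 3.14, 3.14, 3.14].

INTERFACE

Orientations are given as a unit quaternion [w, x, y, z].
In Python, from rig import ctrl gives the robot as it stands. The module is installed in compiled form; this text tells all that it offers.
- The arm moves only by the shell command python3 -m jog 'ROWS' [FORCE]. ROWS is JSON, a list of rows, each an object with "delta_pos": the shift along the world's x, y, z in mm, a list of three; "angular": the turn, a rotation vector about the world's x, y, z in rad, a list of three; "fingers": the opening, from 0 (shut) to 1 (fully open). In form: [{"delta_pos": [tx, ty, tz], "angular": [rx, ry, rz], "fingers": fingers}, ...]. A call has 1 to 10 rows; each row is the pose to reach, as a shift and turn from the pose commanded when the call began; what a row does not reach only later rows make up. A row lasts 1/8 s, in which the tool goes at most 62.5 mm and 10.7 degrees, less where a joint would pass 70% of its speed; a pose out of reach is approached as far as the arm can. A call with a gripper value outside its range is refused whole. The fingers move at their own pace and stop on an object; FORCE is the grip in N (left out, the last holds). Time passes only in rows, so rows that repeat a pose let the fingers close. It gives the time, the measured TCP pose, the force, the opening and the grip force at its end, in the units of the state.
- ctrl.sense(): the state, without advancing time (a new reading comes with each control period).
- ctrl.capture(name): name is "side" or "top"; returns a dict with "pixels" (480x640x3 uint8, blue, green, red), "fx", "fy", "cx", "cy" (pixels), "dist" ([k1, k2, p1, p2, k3] as OpenCV has them; the pictures are not rectified), "R" (3x3) and "t" (3): a world point X has camera coordinates R X + t. Camera axes: x right, y down, z forward; pixel columns grow to the right and rows downward; lengths in mm; the calibration is good to about 2 mm. A picture is of the moment at which its call begins. There is no depth.
- ctrl.finish_job(): hands the job in; it is judged then, once.
The state is a dict: "time_s": time; "joints": joint angles; "dq": joint speeds; "tau": joint torques, N m; "eef_pos": TCP position; "ee_rot": TCP orientation; "force": force on the tool from outside, world axes, zero at the start; "wrist_torque": the same for the moment, N m; "grip_width": opening from 0.0 (shut) to 1.0 (fully open); "grip_force": force on a finger pad.
Only numpy, scipy, OpenCV 4.12 (cv2) and the standard library are available. Lean on these libraries where they do the work, as an engineer would, in place of code of your own. Each camera call takes 0.05 s, during which the arm holds its last target. There are 200 camera calls.

## Working session

There is one attempt and no reset: what is moved stays moved. The work goes in short steps, Python scripts to look and compute and a shell command to move; the robot and the scene stay as the last step left them, time stands still between calls to the robot, and variables do not carry over. Pictures are saved under pics/ and viewed, at most 10 in all, crops included, and the job is handed in when it is done.

```bash
mkdir -p pics
cat > h.py <<'E'
import numpy as np, cv2
from rig import ctrl
def cap(n,f):
    c=ctrl.capture(n); cv2.imwrite('pics/'+f,c['pixels'])
    np.savez('pics/'+n+'.npz',**{k:np.array(v) for k,v in c.items()}); return c
def load(n): return dict(np.load('pics/'+n+'.npz'))
def K(c): return np.array([[c['fx'],0,c['cx']],[0,c['fy'],c['cy']],[0,0,1.]])
def ray(c,uv):
    p=cv2.undistortPoints(np.array([[uv]],float),K(c),np.array(c['dist'],float))[0,0]
    R=np.array(c['R']);t=np.array(c['t']); return -R.T@t, R.T@np.array([p[0],p[1],1])
def atz(c,uv,z):
    o,d=ray(c,uv); return o+d*(z-o[2])/d[2]
def proj(c,X):
    r=cv2.Rodrigues(np.array(c['R'],float))[0]
    return cv2.projectPoints(np.array(X,float).reshape(-1,3),r,np.array(c['t'],float),K(c),np.array(c['dist'],float))[0][:,0]
def tri(c1,u1,c2,u2):
    o1,d1=ray(c1,u1);o2,d2=ray(c2,u2)
    s=np.linalg.lstsq(np.c_[d1,-d2],o2-o1,rcond=None)[0]
    a=o1+s[0]*d1;b=o2+s[1]*d2; return (a+b)/2,np.linalg.norm(a-b)
E
python3 -c "
from h import *
for n in ('side','top'):
    c=cap(n,n+'0.png'); print(n,(-np.array(c['R']).T@np.array(c['t'])).round(),np.array(c['R']).round(2).tolist(),c['fx'])
print(ctrl.sense())"
```

```text
side [ 289.   20. 1111.] [[0.14, -0.99, -0.01], [-0.95, -0.13, -0.28], [0.28, 0.05, -0.96]] 469.55092214799896
top [ 330.   87. 1399.] [[0.06, -1.0, 0.01], [-0.97, -0.06, -0.21], [0.21, 0.01, -0.98]] 551.7747668467593
{'time_s': 0.1, 'joints': array([-1.43335369e+00,  3.13361992e-01,  1.49831652e+00, -3.56989622e-05,
        1.33098600e+00, -2.23406073e-01]), 'dq': array([ 0.00158405, -0.00030026, -0.00254038,  0.00092587, -0.00067187,
       -0.00079651]), 'tau': array([ 1.93631611e-03, -4.12902403e+01, -2.60144216e+01, -1.87308483e-04,
        3.03504872e-03, -4.42889203e-06]), 'eef_pos': array([ 185.31129867, -490.99956897,  247.82547768]), 'ee_rot': array([-5.36179970e-04,  9.83766728e-01,  1.79451209e-01,  5.70770460e-06]), 'force': array([-0.05906999, -0.73766733, -0.04960826]), 'wrist_torque': array([-0.00310677,  0.06624054, -0.00077639]), 'grip_force': 0.0, 'grip_width': 0.9956860382690308}
```

View pics/side0.png

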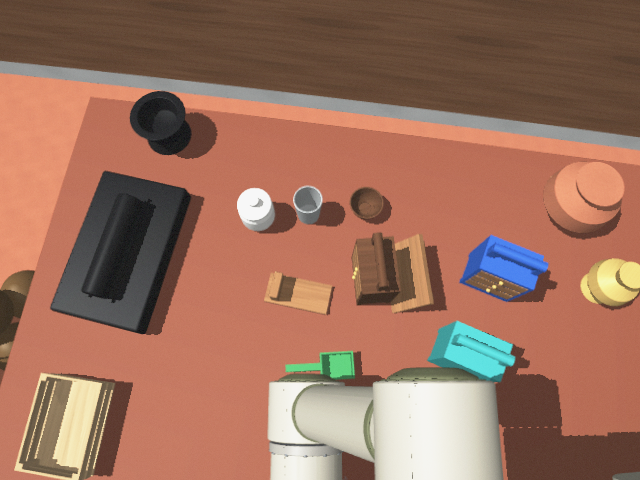

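View pics/top0.png

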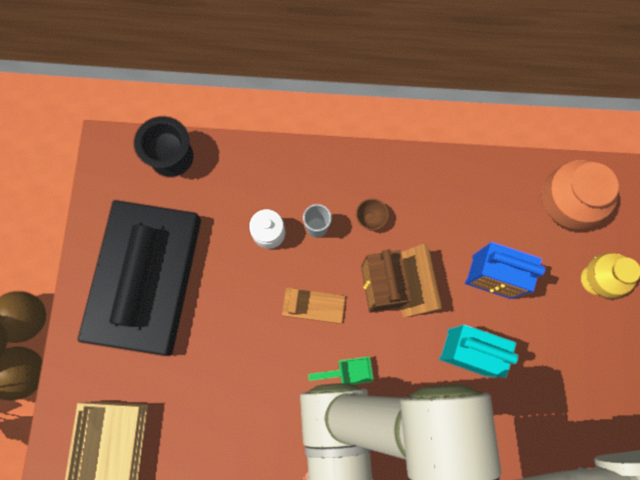

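The side view shows the chest at about (375,270), the rest at (412,273) and the blade at (298,293) with its grip at (273,286). The top view has the chest at about (385,278), the rest at (420,280) and the blade at (314,305). I'll enlarge both.

```bash
python3 -c "
from h import *
for n,x,y in (('side',255,180),('top',275,195)):
    im=cv2.imread('pics/%s0.png'%n)[y:y+145,x:x+190]
    im=cv2.resize(im,None,fx=4,fy=4,interpolation=cv2.INTER_CUBIC); im=cv2.convertScaleAbs(im,alpha=1.5,beta=10); cv2.imwrite('pics/%sz.png'%n,im)
"
```

```text
(no output)
```

View pics/sidez.png

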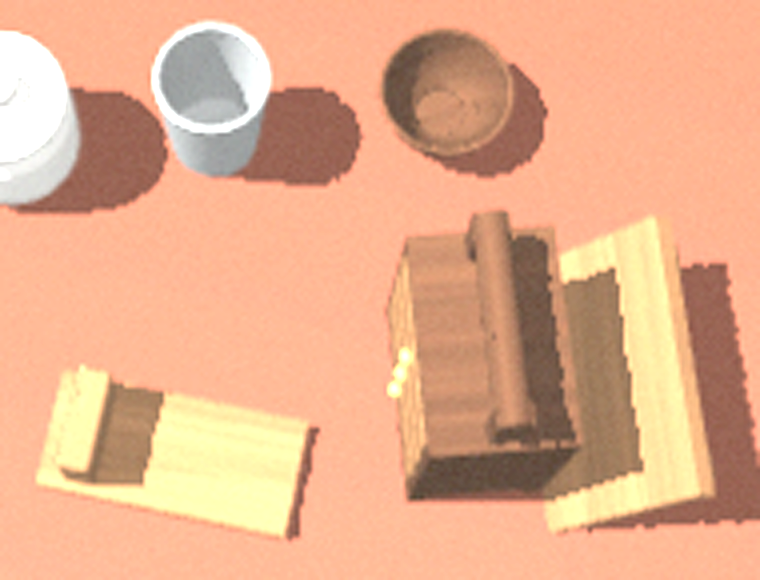

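View pics/topz.png

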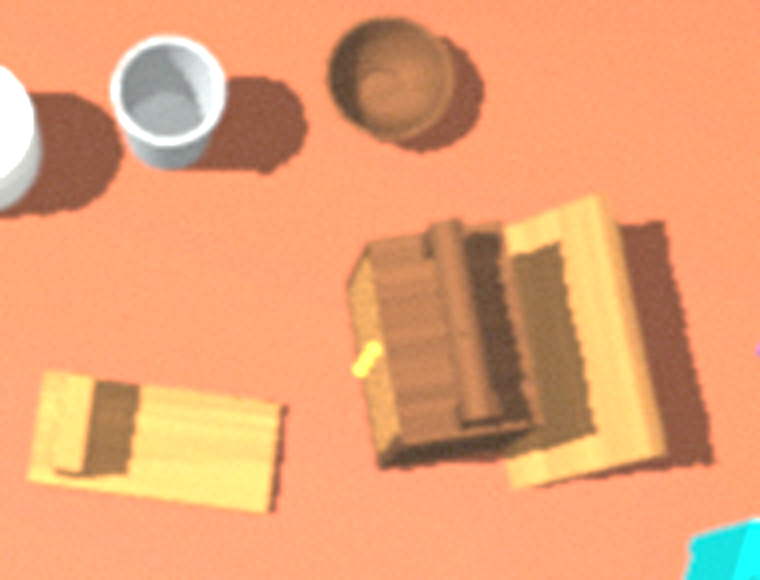

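The enlarged crops give these corner pixels:
- **Chest top face, side crop:** (407,240), (553,229), (578,445), (430,452).
- **Chest top face, top crop:** (372,243), (500,224), (535,428), (402,442).
- **Blade tip corners, side crop:** (308,423), (287,535).
- **Rest top edge, side crop:** (658,216) to (712,494).

I'll fit the known shapes to both views.

```bash
cat > fit0.py <<'E'
from h import *
from scipy.optimize import least_squares
S,T=load('side'),load('top')
px=lambda p,o:(np.array(p,float)+.5)/4-.5+np.array(o)
ss=lambda *p:[px(q,(255,180)) for q in p]; tt=lambda *p:[px(q,(275,195)) for q in p]
def fit(name,m,s,t,x0):
    m=np.array(m,float)
    def P(v):
        c,si=np.cos(v[2]),np.sin(v[2]); return m@np.array([[c,si,0],[-si,c,0],[0,0,1]])+[v[0],v[1],0]
    f=lambda v:np.r_[(proj(S,P(v))-s).ravel(),(proj(T,P(v))-t).ravel()]
    r=least_squares(f,x0,x_scale=[100,100,1],loss='soft_l1'); print(name,r.x.round(3),'res',f(r.x).round(1).tolist()); return r.x
ch=fit('chest',[[-40,60,150],[40,60,150],[40,-60,150],[-40,-60,150],[-40,-60,0],[-40,60,0]],
 ss((407,240),(553,229),(578,445),(430,452),(409,497),(390,300)),tt((372,243),(500,224),(535,428),(402,442),(381,466),(350,286)),[480,-80,-1.4])
re=fit('rest',[[67.1,80,99.5],[67.1,-80,99.5],[0,-80,0]],ss((658,216),(712,494),(549,530)),tt((603,197),(664,456),(513,489)),[480,-120,-1.4])
bl=fit('blade(tip)',[[0,35,12],[0,-35,12],[-150,-35,12]],ss((308,423),(287,535),(38,485)),tt((282,404),(269,512),(28,480)),[440,20,-1.6])
def inf(v,p): c,s=np.cos(v[2]),np.sin(v[2]); d=np.array(p)-v[:2]; return [c*d[0]+s*d[1],-s*d[0]+c*d[1]]
def out(v,p): c,s=np.cos(v[2]),np.sin(v[2]); return np.array([v[0]+c*p[0]-s*p[1],v[1]+s*p[0]+c*p[1]])
print('heel in rest',inf(re,out(ch,(40,0))),'grip',out(bl,(-125,0)),'bar',ch[:2],'tip in chest',inf(ch,bl[:2]))
for n,uv in (('tumbler',(215,172)),('bowl',(448,150))): print(n,atz(S,px(uv,(255,180)),0))
print('scoop',atz(S,(338,365),20),atz(T,(356,371),20))
E
python3 fit0.py
```

```text
chest [543.855 -75.05   -1.372] res [0.6, -1.5, 1.3, -0.9, 1.1, 0.2, -0.3, 0.8, -0.9, 1.0, -0.2, 1.6, -1.1, -1.1, 1.0, -0.9, 1.1, -0.6, -0.5, 0.6, -1.9, 1.2, -1.3, -0.1]
rest [ 548.954 -119.968   -1.344] res [1.4, -0.3, -1.2, 0.2, 1.7, 0.5, -0.8, -0.7, -2.0, 0.0, 0.8, 0.2]
blade(tip) [479.759  16.637  -1.639] res [0.8, -0.4, 0.1, 0.3, 0.1, -0.3, -0.5, -0.3, -0.6, 0.4, 0.2, 0.4]
heel in rest [np.float64(-4.927729920578509), np.float64(4.007666648176109)] grip [488.24570425 141.34859737] bar [543.85476405 -75.05034966] tip in chest [np.float64(-102.53231651796251), np.float64(-44.74262207258175)]
tumbler [665.88960303  94.17120483   0.        ]
bowl [700.60455248 -48.45499191   0.        ]
scoop [332.39802556 -22.20204852  20.        ] [330.73161065 -22.5663121   20.        ]
```

The fit agrees with the given sizes to about 2 mm: the heel is 5 mm before the rest's foot and the yaw is about -1.36. I'll move above the bar.

```bash
python3 -m jog '[{"delta_pos":[0,0,30],"angular":[0,0,0],"fingers":1},{"delta_pos":[359,416,40],"angular":[0,0,-0.15],"fingers":1},{"delta_pos":[359,416,40],"angular":[0,0,-0.15],"fingers":1},{"delta_pos":[359,416,40],"angular":[0,0,-0.15],"fingers":1},{"delta_pos":[359,416,40],"angular":[0,0,-0.15],"fingers":1},{"delta_pos":[359,416,40],"angular":[0,0,-0.15],"fingers":1},{"delta_pos":[359,416,40],"angular":[0,0,-0.15],"fingers":1},{"delta_pos":[359,416,40],"angular":[0,0,-0.15],"fingers":1},{"delta_pos":[359,416,40],"angular":[0,0,-0.15],"fingers":1},{"delta_pos":[359,416,40],"angular":[0,0,-0.15],"fingers":1}]' 30
python3 - <<'E'
from h import *
for n,o,e in (('side',(255,180),[(490,213),(517,432)]),('top',(275,195),[(446,222),(484,420)])):
    print(n,[atz(load(n),(np.array(q)+.5)/4-.5+np.array(o),190).round(1) for q in e])
E
python3 -c "
from h import *
cap('side','s1.png')"
```

```text
time_s: 1.35
eef_pos: [545.4, -73.0, 288.0]
ee_rot: [-0.0, 0.994, 0.106, -0.0]
force: [0.0, 0.1, 0.1]
grip_width: 1.0
grip_force: 0.0
side [array([599. , -61.9, 190. ]), array([486.9, -87. , 190. ])]
top [array([598.6, -64. , 190. ]), array([488.8, -88.8, 190. ])]
```

The bar's centre comes out at (543,-75) with yaw -1.358, which matches. I'll descend and grip.

```bash
python3 -m jog '[{"delta_pos":[-2,-2,-50],"angular":[0,0,0],"fingers":1},{"delta_pos":[-2,-2,-90],"angular":[0,0,0],"fingers":1},{"delta_pos":[-2,-2,-105],"angular":[0,0,0],"fingers":1},{"delta_pos":[-2,-2,-105],"angular":[0,0,0],"fingers":1},{"delta_pos":[-2,-2,-105],"angular":[0,0,0],"fingers":0.4},{"delta_pos":[-2,-2,-105],"angular":[0,0,0],"fingers":0.2},{"delta_pos":[-2,-2,-105],"angular":[0,0,0],"fingers":0.1},{"delta_pos":[-2,-2,-105],"angular":[0,0,0],"fingers":0.1},{"delta_pos":[-2,-2,-105],"angular":[0,0,0],"fingers":0.1},{"delta_pos":[-2,-2,-105],"angular":[0,0,0],"fingers":0.1}]' 30
```

```text
time_s: 2.65
eef_pos: [542.4, -77.1, 183.7]
ee_rot: [-0.0, 0.994, 0.105, 0.0]
force: [-0.7, 2.3, 5.1]
grip_width: 0.222
grip_force: 29.4
```

```bash
cat > arc.py <<'E'
import numpy as np,sys
# TCP poses as shift from chest at th0 ; args: th0 then list; (u,w) of TCP rel heel upright
u0,w0=-41,184; ex=np.array([.211,-.977]); ey=np.array([.977,.211])
def tcp(t): return np.array([u0*np.cos(t)+w0*np.sin(t),w0*np.cos(t)-u0*np.sin(t)])
th=[float(a) for a in sys.argv[1:]]
for t in th[1:]:
    d=tcp(t)-tcp(th[0]); print(t,(d[0]*ex).round(1),d[1].round(1),((t-th[0])*ey).round(3))
E
python3 arc.py 0 .05 .1 .15 .2 .25 .3 .35 .4 .45 .5; python3 arc.py .3 .35 .4 .45 .5 .54 .58 .6 .62 .64
```

```text
0.05 [ 2. -9.] 1.8 [0.049 0.011]
0.1 [  3.9 -18.1] 3.2 [0.098 0.021]
0.15 [  5.9 -27.3] 4.1 [0.147 0.032]
0.2 [  7.9 -36.5] 4.5 [0.195 0.042]
0.25 [  9.9 -45.7] 4.4 [0.244 0.053]
0.3 [ 11.9 -54.9] 3.9 [0.293 0.063]
0.35 [ 13.8 -64.1] 2.9 [0.342 0.074]
0.4 [ 15.8 -73.2] 1.4 [0.391 0.084]
0.45 [ 17.7 -82.2] -0.5 [0.44  0.095]
0.5 [ 19.7 -91.1] -2.9 [0.488 0.106]
0.35 [ 2.  -9.2] -1.0 [0.049 0.011]
0.4 [  3.9 -18.3] -2.5 [0.098 0.021]
0.45 [  5.9 -27.3] -4.4 [0.147 0.032]
0.5 [  7.8 -36.2] -6.8 [0.195 0.042]
0.54 [  9.3 -43.2] -9.0 [0.234 0.051]
0.58 [ 10.8 -50.2] -11.5 [0.274 0.059]
0.6 [ 11.6 -53.6] -12.9 [0.293 0.063]
0.62 [ 12.3 -57. ] -14.3 [0.313 0.068]
0.64 [ 13.  -60.4] -15.8 [0.332 0.072]
```

```bash
python3 -m jog '[{"delta_pos":[1,-4.5,0.8],"angular":[0.025,0.005,0],"fingers":0.1},{"delta_pos":[2,-9,1.6],"angular":[0.049,0.011,0],"fingers":0.1},{"delta_pos":[4,-18,2.8],"angular":[0.098,0.021,0],"fingers":0.1},{"delta_pos":[6,-27.3,3.6],"angular":[0.147,0.032,0],"fingers":0.1},{"delta_pos":[8,-36.5,4],"angular":[0.195,0.042,0],"fingers":0.1},{"delta_pos":[10,-45.7,4],"angular":[0.244,0.053,0],"fingers":0.1},{"delta_pos":[12,-55,3.5],"angular":[0.293,0.063,0],"fingers":0.1},{"delta_pos":[12,-55,3.5],"angular":[0.293,0.063,0],"fingers":0.1}]'; python3 -c "
from h import *
im=np.hstack([cap('side','s2.png')['pixels'][180:370,250:480],cap('top','t2.png')['pixels'][180:370,270:440]])
cv2.imwrite('pics/c2.png',cv2.resize(im,None,fx=2,fy=2,interpolation=cv2.INTER_CUBIC))"
```

```text
time_s: 3.65
eef_pos: [554.4, -133.1, 186.2]
ee_rot: [-0.149, 0.983, 0.103, -0.016]
force: [1.2, 1.3, -0.5]
grip_width: 0.223
grip_force: 29.5
```

View pics/c2.png

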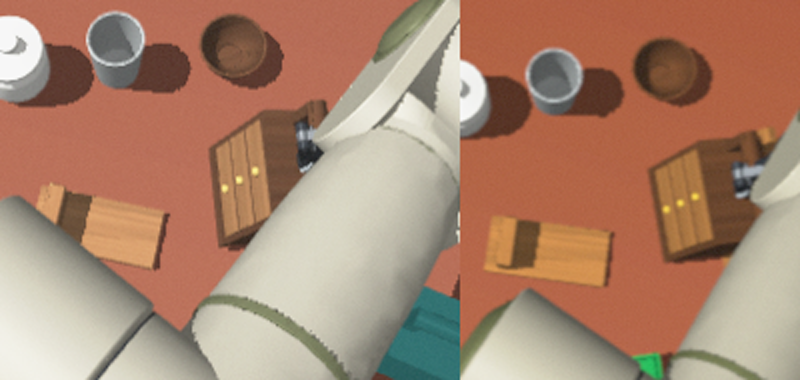

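The picture shows the chest tipped about 0.3 rad with the bar held in the fingers and the heel still at the rest's foot. I'll carry on to the rest.

```bash
python3 -m jog '[{"delta_pos":[2,-9.2,-1],"angular":[0.049,0.011,0],"fingers":0.1},{"delta_pos":[4,-18.3,-2.5],"angular":[0.098,0.021,0],"fingers":0.1},{"delta_pos":[6,-27.3,-4.5],"angular":[0.147,0.032,0],"fingers":0.1},{"delta_pos":[7.8,-36.2,-7],"angular":[0.195,0.042,0],"fingers":0.1},{"delta_pos":[9.3,-43.2,-9.2],"angular":[0.234,0.051,0],"fingers":0.1},{"delta_pos":[10,-46.7,-10.4],"angular":[0.254,0.055,0],"fingers":0.1},{"delta_pos":[10,-46.7,-10.4],"angular":[0.254,0.055,0],"fingers":0.1}]'
python3 -m jog '[{"delta_pos":[0.8,-3.5,-1.3],"angular":[0.02,0.004,0],"fingers":0.1},{"delta_pos":[0.8,-3.5,-1.3],"angular":[0.02,0.004,0],"fingers":0.1}]'
python3 -m jog '[{"delta_pos":[0.8,-3.5,-1.4],"angular":[0.02,0.004,0],"fingers":0.1},{"delta_pos":[0.8,-3.5,-1.4],"angular":[0.02,0.004,0],"fingers":0.1}]'
```

```text
time_s: 4.62
eef_pos: [564.1, -178.5, 175.6]
ee_rot: [-0.275, 0.956, 0.101, -0.03]
force: [-1.2, 3.4, -8.0]
grip_width: 0.22
grip_force: 30.0
time_s: 4.88
eef_pos: [565.0, -182.2, 175.0]
ee_rot: [-0.285, 0.953, 0.101, -0.031]
force: [-0.4, 4.0, -6.3]
grip_width: 0.22
grip_force: 30.3
time_s: 5.12
eef_pos: [565.9, -185.1, 174.6]
ee_rot: [-0.295, 0.95, 0.101, -0.031]
force: [-2.9, 6.8, -0.4]
grip_width: 0.219
grip_force: 30.6
```

```bash
python3 -m jog '[{"delta_pos":[0.8,-3.3,-1.4],"angular":[0.02,0.004,0],"fingers":0.1},{"delta_pos":[0.8,-3.3,-1.4],"angular":[0.02,0.004,0],"fingers":0.1}]'
python3 -m jog '[{"delta_pos":[0,0,0],"angular":[0,0,0],"fingers":0.25},{"delta_pos":[0,0,0],"angular":[0,0,0],"fingers":0.35},{"delta_pos":[0,0,0],"angular":[0,0,0],"fingers":0.6},{"delta_pos":[0,0,0],"angular":[0,0,0],"fingers":1},{"delta_pos":[0,0,0],"angular":[0,0,0],"fingers":1},{"delta_pos":[0,0,0],"angular":[0,0,0],"fingers":1},{"delta_pos":[0,0,0],"angular":[0,0,0],"fingers":1}]'
```

```text
time_s: 5.38
eef_pos: [566.7, -188.3, 174.1]
ee_rot: [-0.305, 0.946, 0.101, -0.032]
force: [-3.1, 6.5, 4.3]
grip_width: 0.218
grip_force: 30.8
time_s: 6.25
eef_pos: [566.7, -189.3, 172.2]
ee_rot: [-0.304, 0.947, 0.1, -0.032]
force: [-0.3, -0.8, 0.9]
grip_width: 0.998
grip_force: 0.0
```

```bash
python3 - <<'E'
from h import *
from scipy.spatial.transform import Rotation as R
q=ctrl.sense()['ee_rot']; c=R.from_quat([q[1],q[2],q[3],q[0]])
def up(yawy): 
    a=(yawy+np.pi/2)/2; return R.from_quat([np.cos(a),np.sin(a),0,0])
print((up(-1.639)*c.inv()).as_rotvec().round(3),(up(-1.358)*c.inv()).as_rotvec().round(3))
E
python3 -m jog '[{"delta_pos":[5,-23,32],"angular":[0,0,0],"fingers":1},{"delta_pos":[10,-46,65],"angular":[0,0,0],"fingers":1},{"delta_pos":[12,-55,100],"angular":[0,0,0],"fingers":1},{"delta_pos":[12,-55,100],"angular":[0,0,0],"fingers":1}]'
```

```text
[-0.621 -0.045 -0.27 ] [-0.607 -0.131  0.002]
time_s: 6.75
eef_pos: [579.1, -245.1, 274.5]
ee_rot: [-0.302, 0.948, 0.101, -0.03]
force: [0.3, 0.6, -0.6]
grip_width: 0.997
grip_force: 0.0
```

```bash
python3 -m jog '[{"delta_pos":[-45,190,0],"angular":[-0.3,-0.02,-0.13],"fingers":1},{"delta_pos":[-45,190,0],"angular":[-0.4,-0.03,-0.18],"fingers":1},{"delta_pos":[-45,190,0],"angular":[-0.5,-0.04,-0.22],"fingers":1},{"delta_pos":[-91,386,-40],"angular":[-0.621,-0.045,-0.27],"fingers":1},{"delta_pos":[-91,386,-75],"angular":[-0.621,-0.045,-0.27],"fingers":1},{"delta_pos":[-91,386,-75],"angular":[-0.621,-0.045,-0.27],"fingers":1},{"delta_pos":[-91,386,-75],"angular":[-0.621,-0.045,-0.27],"fingers":1},{"delta_pos":[-91,386,-75],"angular":[-0.621,-0.045,-0.27],"fingers":1}]'; python3 -c "
from h import *
im=np.hstack([cap('side','s3.png')['pixels'][180:340,340:470],cap('top','t3.png')['pixels'][190:350,340:470]])
im=cv2.resize(im,None,fx=3,fy=3,interpolation=cv2.INTER_CUBIC); cv2.imwrite('pics/c3.png',cv2.convertScaleAbs(im,alpha=1.5,beta=10))"
```

```text
time_s: 7.75
eef_pos: [486.0, 143.6, 195.6]
ee_rot: [0.0, 0.999, -0.032, -0.002]
force: [-0.3, -0.6, 0.7]
grip_width: 1.002
grip_force: 0.0
```

View pics/c3.png

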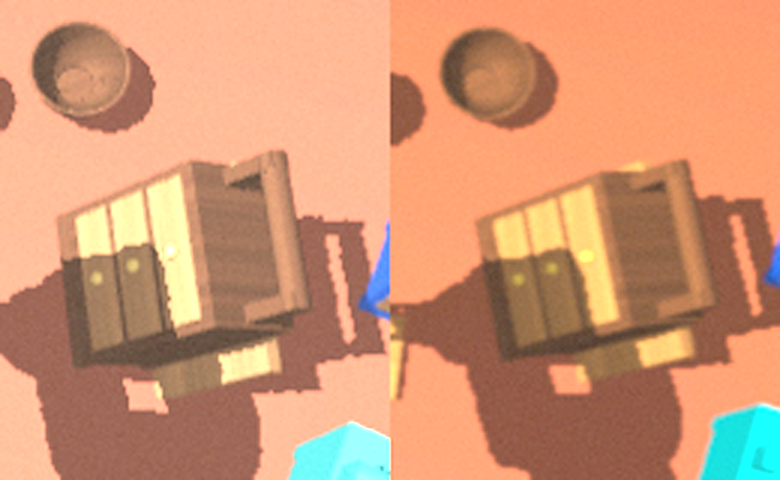

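The chest leans on the rest, released. The front's lower corners are at (58,217) and (78,366) in the side half of the crop; the upper front corners are at (192,163) and (212,332). I'll fit its leaning pose.

```bash
cat > fit1.py <<'E'
from h import *
from scipy.optimize import least_squares
from scipy.spatial.transform import Rotation as R
S,T=load('side'),load('top')
px=lambda P,o,k:[(np.array(p,float)+.5)/k-.5+np.array(o) for p in P]
def fit(m,s,t,x0):
    m=np.array(m,float)
    P=lambda v:R.from_euler('ZY',[v[2],v[3]]).apply(m)+[v[0],v[1],0]
    f=lambda v:np.r_[(proj(S,P(v))-s).ravel(),(proj(T,P(v))-t).ravel()]
    r=least_squares(f,x0,x_scale=[100,100,1,1],loss='soft_l1'); print('heel xy yaw tilt',r.x.round(3),'res',f(r.x).round(1).tolist()); return r.x
if __name__=='__main__':
    m=[[-80,60,0],[-80,-60,0],[-80,60,150],[-80,-60,150]]
    fit(m,px([(58,217),(78,366),(192,163),(212,332)],(340,180),3),px([(88,217),(113,360),(218,173),(242,337)],(340,190),3),[551,-114,-1.36,.6])
E
python3 fit1.py
```

```text
heel xy yaw tilt [ 550.432 -118.73    -1.375    0.578] res [1.7, -0.2, -0.7, 0.6, 1.2, -0.3, 0.9, -0.5, 0.3, 0.7, -0.6, 0.7, -1.9, 0.5, -0.8, -2.1]
```

The fit puts the heel at (551,-118), tilt 0.58 and yaw about -1.365, which is plausible. I'll grip the blade.

```bash
python3 -m jog '[{"delta_pos":[2,-2,-60],"angular":[0,0,0],"fingers":1},{"delta_pos":[2,-2,-110],"angular":[0,0,0],"fingers":1},{"delta_pos":[2,-2,-145],"angular":[0,0,0],"fingers":1},{"delta_pos":[2,-2,-156],"angular":[0,0,0],"fingers":1},{"delta_pos":[2,-2,-156],"angular":[0,0,0],"fingers":0.5},{"delta_pos":[2,-2,-156],"angular":[0,0,0],"fingers":0.1},{"delta_pos":[2,-2,-156],"angular":[0,0,0],"fingers":0.1},{"delta_pos":[2,-2,-156],"angular":[0,0,0],"fingers":0.1},{"delta_pos":[2,-2,-156],"angular":[0,0,0],"fingers":0.1}]' 30
```

```text
time_s: 8.98
eef_pos: [490.3, 139.9, 42.2]
ee_rot: [-0.0, 0.999, -0.034, 0.001]
force: [-1.0, 0.0, 6.4]
grip_width: 0.227
grip_force: 30.4
```

```bash
python3 -m jog '[{"delta_pos":[4,-12,0],"angular":[0,0,0.07],"fingers":0.1},{"delta_pos":[8,-24,0],"angular":[0,0,0.14],"fingers":0.1},{"delta_pos":[12,-36,0],"angular":[0,0,0.21],"fingers":0.1},{"delta_pos":[17,-49,0],"angular":[0,0,0.275],"fingers":0.1},{"delta_pos":[17,-49,0],"angular":[0,0,0.275],"fingers":0.1},{"delta_pos":[17,-49,0],"angular":[0,0,0.275],"fingers":0.1}]'; python3 -c "
from h import *
im=np.hstack([cap('side','s4.png')['pixels'][200:360,270:400],cap('top','t4.png')['pixels'][210:370,280:410]])
im=cv2.resize(im,None,fx=3,fy=3,interpolation=cv2.INTER_CUBIC); cv2.imwrite('pics/c4.png',cv2.convertScaleAbs(im,alpha=1.5,beta=10))"
```

```text
time_s: 9.72
eef_pos: [507.7, 90.2, 42.2]
ee_rot: [0.0, 0.995, 0.103, 0.001]
force: [0.3, -2.2, 4.7]
grip_width: 0.231
grip_force: 30.2
```

View pics/c4.png

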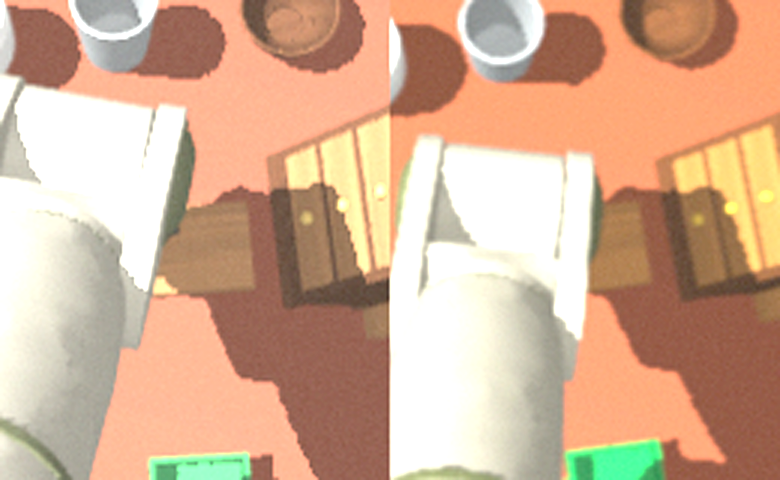

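The blade's tip corners are at (247,203) and (255,290) in the side half, and (251,203) and (261,287) in the top half. The chest's lower front corners are at (270,157) and (289,307) in the side half. I'll work out the offset.

Run:
```python
from fit1 import *
for c,o,tip,fr in ((S,(270,200),[(247,203),(255,290)],[(270,157),(289,307)]),(T,(280,210),[(251,203),(261,287)],[(268,160),(295,300)])):
    a,b=[atz(c,p,12) for p in px(tip,o,3)]; e,f=[atz(c,p,44) for p in px(fr,o,3)]
    ey=(e-f)/np.linalg.norm(e-f); print('w',np.linalg.norm(a-b),np.linalg.norm(e-f),'tipmid',(a+b)/2,'frontmid',(e+f)/2,'yaw',np.arctan2(*(a-b)[1::-1])-np.pi/2,np.arctan2(*ey[1::-1])-np.pi/2,'lat',((a+b)/2-(e+f)/2)@ey)
```

```text
w 70.62979399914029 119.21364267465495 tipmid [529.37936776 -34.16957645  12.        ] frontmid [537.36601737 -52.94268438  44.        ] yaw -1.3627132057887223 -1.3348241347828063 lat -3.3763858301951855
w 71.55181494905165 118.03288573683686 tipmid [528.38441456 -36.63351298  12.        ] frontmid [537.95559569 -54.13814708  44.        ] yaw -1.4087937664854204 -1.3403450640120016 lat -5.3197979162632345
```

```bash
python3 -m jog '[{"delta_pos":[4,-10,0],"angular":[0,0,0.02],"fingers":0.1},{"delta_pos":[6.3,-20,0],"angular":[0,0,0.02],"fingers":0.1},{"delta_pos":[8.4,-30,0],"angular":[0,0,0.02],"fingers":0.1},{"delta_pos":[10.5,-40,0],"angular":[0,0,0.02],"fingers":0.1},{"delta_pos":[12.7,-50,0],"angular":[0,0,0.02],"fingers":0.1},{"delta_pos":[14.8,-60,0],"angular":[0,0,0.02],"fingers":0.1},{"delta_pos":[16.5,-68,0],"angular":[0,0,0.02],"fingers":0.1},{"delta_pos":[16.5,-68,0],"angular":[0,0,0.02],"fingers":0.1}]'
python3 -m jog '[{"delta_pos":[0.4,-2,0],"angular":[0,0,0],"fingers":0.1},{"delta_pos":[0.4,-2,0],"angular":[0,0,0],"fingers":0.1}]'
python3 -m jog '[{"delta_pos":[0.4,-2,0],"angular":[0,0,0],"fingers":0.1},{"delta_pos":[0.4,-2,0],"angular":[0,0,0],"fingers":0.1}]'
```

```text
time_s: 10.82
eef_pos: [523.9, 22.2, 42.2]
ee_rot: [0.0, 0.994, 0.113, 0.001]
force: [-0.3, -3.3, 4.5]
grip_width: 0.228
grip_force: 30.4
time_s: 11.08
eef_pos: [524.1, 20.9, 42.2]
ee_rot: [-0.0, 0.994, 0.113, 0.001]
force: [-0.4, 0.8, 5.6]
grip_width: 0.23
grip_force: 30.5
time_s: 11.32
eef_pos: [524.5, 19.0, 42.2]
ee_rot: [-0.0, 0.994, 0.113, 0.001]
force: [-0.9, 2.5, 6.7]
grip_width: 0.231
grip_force: 30.5
```

```bash
for i in 1 ; do python3 -m jog '[{"delta_pos":[0.4,-2,0],"angular":[0,0,0],"fingers":0.1},{"delta_pos":[0.4,-2,0],"angular":[0,0,0],"fingers":0.1}]'
python3 -m jog '[{"delta_pos":[0.4,-2,0],"angular":[0,0,0],"fingers":0.1},{"delta_pos":[0.4,-2,0],"angular":[0,0,0],"fingers":0.1}]' ; done | grep -E "pos|^force"
```

```text
eef_pos: [524.7, 17.6, 42.2]
force: [-1.8, 5.8, 7.9]
eef_pos: [524.8, 16.6, 42.2]
force: [-2.7, 14.0, 10.1]
```

The force rises to 14 N at the expected depth, so the blade is home. I'll release, rise and check.

```bash
python3 -m jog '[{"delta_pos":[-0.2,1,0],"angular":[0,0,0],"fingers":0.3},{"delta_pos":[-0.2,1,0],"angular":[0,0,0],"fingers":0.6},{"delta_pos":[-0.2,1,0],"angular":[0,0,0],"fingers":1},{"delta_pos":[-0.2,1,0],"angular":[0,0,0],"fingers":1},{"delta_pos":[-0.2,1,0],"angular":[0,0,0],"fingers":1},{"delta_pos":[-0.2,1,40],"angular":[0,0,0],"fingers":1},{"delta_pos":[-0.2,1,90],"angular":[0,0,0],"fingers":1},{"delta_pos":[-20,60,150],"angular":[0,0,0],"fingers":1},{"delta_pos":[-20,120,230],"angular":[0,0,0],"fingers":1},{"delta_pos":[-20,140,230],"angular":[0,0,0],"fingers":1}]'
python3 -m jog '[{"delta_pos":[0,50,0],"angular":[0,0,0],"fingers":1},{"delta_pos":[0,60,0],"angular":[0,0,0],"fingers":1},{"delta_pos":[0,60,0],"angular":[0,0,0],"fingers":1}]'; python3 -c "
from h import *
im=np.hstack([cap('side','s5.png')['pixels'][190:340,305:435],cap('top','t5.png')['pixels'][200:350,310:440]])
im=cv2.resize(im,None,fx=3,fy=3,interpolation=cv2.INTER_CUBIC); cv2.imwrite('pics/c5.png',cv2.convertScaleAbs(im,alpha=1.5,beta=10))"
```

```text
time_s: 13.08
eef_pos: [505.1, 146.2, 265.7]
ee_rot: [0.0, 0.994, 0.113, 0.001]
force: [0.9, 0.8, 0.5]
grip_width: 1.001
grip_force: 0.0
time_s: 13.45
eef_pos: [505.1, 205.3, 263.0]
ee_rot: [0.0, 0.994, 0.114, -0.0]
force: [0.4, 0.2, 0.1]
grip_width: 1.001
grip_force: 0.0
```

View pics/c5.png

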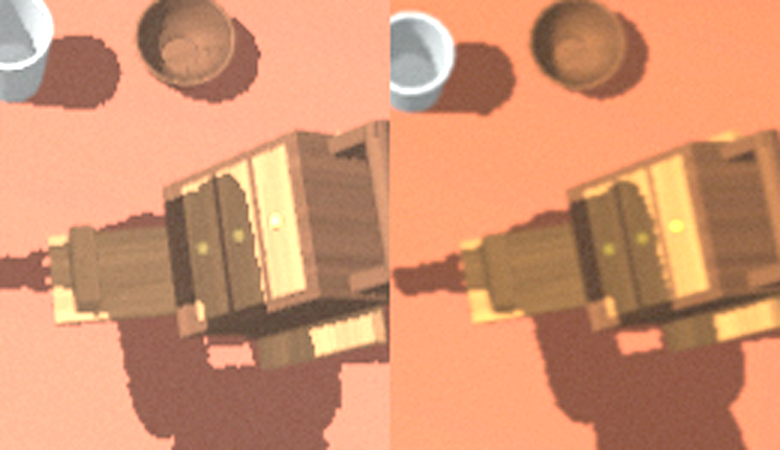

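The blade runs in under the chest's front. Its rear corners are at (50,238) and (57,323) in the side half. The chest's lower front corners are at (165,188) and (180,337), and its upper ones at (299,132) and (317,303).

Run:
```python
from fit1 import *
m=[[-80,60,0],[-80,-60,0],[-80,60,150],[-80,-60,150]]
v=fit(m,px([(165,188),(180,337),(299,132),(317,303)],(305,190),3),px([(180,188),(205,332),(305,142),(332,309)],(310,200),3),[551,-114,-1.36,.6])
for c,o,tip in ((S,(305,190),[(50,238),(57,323)]),(T,(310,200),[(72,240),(82,322)])):
    a,b=[atz(c,p,12) for p in px(tip,o,3)]; r=(a+b)/2; ex=np.array([np.cos(v[2]),np.sin(v[2])]);ey=np.array([-ex[1],ex[0]])
    d=r[:2]-v[:2]; print('w',np.linalg.norm(a-b),'rear mid',r,'yaw',np.arctan2(*(a-b)[1::-1])-np.pi/2,'in heel frame',d@ex,d@ey)
b=R.from_euler('ZY',[v[2],v[3]]).apply([-40,0,188])+[v[0],v[1],0]; print('bar',b)
```

```text
heel xy yaw tilt [ 549.916 -118.981   -1.379    0.577] res [1.2, -0.4, 0.3, 0.4, 0.6, 0.3, 0.8, -0.5, -0.3, 0.5, -1.3, 0.2, -0.8, 1.1, -0.9, -2.5]
w 68.94916250139401 rear mid [515.93256654  38.18098576  12.        ] yaw -1.3540644231192442 in heel frame -160.7581015390323 -3.3823887817468465
w 69.83688574614169 rear mid [518.41546291  37.95686084  12.        ] yaw -1.3941519301699867 in heel frame -160.06450791829053 -0.9878253061062163
bar [ 563.07335943 -186.69751501  179.40259645]
```

Tip is 10 mm ahead of the heel and 2 mm off centre, so it is home. I'll go back to the bar.

```bash
python3 - <<'E'
from h import *
from scipy.spatial.transform import Rotation as R
f=lambda q:R.from_quat([q[1],q[2],q[3],q[0]])
print((f([-.304,.947,.1,-.032])*f(ctrl.sense()['ee_rot']).inv()).as_rotvec().round(3))
E
python3 -m jog '[{"delta_pos":[0,-60,30],"angular":[0,0,0],"fingers":1},{"delta_pos":[30,-200,40],"angular":[0,0,0],"fingers":1},{"delta_pos":[30,-200,40],"angular":[0,0,0],"fingers":1},{"delta_pos":[30,-200,40],"angular":[0,0,0],"fingers":1},{"delta_pos":[72,-430,40],"angular":[0.1,0.02,0],"fingers":1},{"delta_pos":[72,-450,40],"angular":[0.2,0.04,0],"fingers":1},{"delta_pos":[72,-450,40],"angular":[0.3,0.06,0],"fingers":1},{"delta_pos":[72,-450,40],"angular":[0.4,0.08,0],"fingers":1},{"delta_pos":[72,-450,40],"angular":[0.4,0.08,0],"fingers":1}]'
```

```text
[ 0.607  0.134 -0.015]
time_s: 14.68
eef_pos: [576.1, -251.2, 299.2]
ee_rot: [-0.204, 0.973, 0.107, -0.018]
force: [-0.1, 0.9, -0.5]
grip_width: 1.0
grip_force: 0.0
```

```bash
python3 -m jog '[{"delta_pos":[0,0,0],"angular":[0.1,0.025,-0.007],"fingers":1},{"delta_pos":[0,5,-30],"angular":[0.2,0.05,-0.015],"fingers":1},{"delta_pos":[0,5,-58],"angular":[0.2,0.05,-0.015],"fingers":1},{"delta_pos":[0,5,-58],"angular":[0.2,0.05,-0.015],"fingers":1},{"delta_pos":[0,5,-58],"angular":[0.2,0.05,-0.015],"fingers":1}]'
```

```text
time_s: 15.3
eef_pos: [577.3, -239.9, 247.3]
ee_rot: [-0.3, 0.948, 0.1, -0.027]
force: [0.1, 0.2, -0.2]
grip_width: 1.002
grip_force: 0.0
```

```bash
python3 -m jog '[{"delta_pos":[-3.5,17,-25],"angular":[0,0,0],"fingers":1},{"delta_pos":[-7,34,-50],"angular":[0,0,0],"fingers":1},{"delta_pos":[-10.5,51,-74],"angular":[0,0,0],"fingers":1},{"delta_pos":[-10.5,51,-74],"angular":[0,0,0],"fingers":1},{"delta_pos":[-10.5,51,-74],"angular":[0,0,0],"fingers":0.5},{"delta_pos":[-10.5,51,-74],"angular":[0,0,0],"fingers":0.3},{"delta_pos":[-10.5,51,-74],"angular":[0,0,0],"fingers":0.1},{"delta_pos":[-10.5,51,-74],"angular":[0,0,0],"fingers":0.1},{"delta_pos":[-10.5,51,-74],"angular":[0,0,0],"fingers":0.1}]' 30; python3 arc.py .61 .57 .53 .48 .43 .38 .33 .28 ; python3 arc.py .28 .25 .22 .19 .17 .15 .13
```

```text
time_s: 16.42
eef_pos: [566.7, -187.8, 172.4]
ee_rot: [-0.302, 0.948, 0.1, -0.028]
force: [-1.5, 5.9, 4.5]
grip_width: 0.222
grip_force: 30.4
0.57 [-1.5  6.9] 2.7 [-0.039 -0.008]
0.53 [-3.  13.8] 5.2 [-0.078 -0.017]
0.48 [-4.9 22.7] 7.8 [-0.127 -0.027]
0.43 [-6.8 31.6] 10.0 [-0.176 -0.038]
0.38 [-8.8 40.7] 11.8 [-0.225 -0.049]
0.33 [-10.8  49.8] 13.1 [-0.274 -0.059]
0.28 [-12.7  59. ] 13.9 [-0.322 -0.07 ]
0.25 [-1.2  5.5] 0.3 [-0.029 -0.006]
0.22 [-2.4 11. ] 0.3 [-0.059 -0.013]
0.19 [-3.6 16.6] 0.3 [-0.088 -0.019]
0.17 [-4.4 20.2] 0.1 [-0.107 -0.023]
0.15 [-5.2 23.9] -0.1 [-0.127 -0.027]
0.13 [-6.  27.6] -0.4 [-0.147 -0.032]
```

```bash
python3 -m jog '[{"delta_pos":[-0.8,3.4,1],"angular":[-0.02,-0.004,0],"fingers":0.1},{"delta_pos":[-1.5,6.9,2.4],"angular":[-0.039,-0.008,0],"fingers":0.1},{"delta_pos":[-3,13.8,4.7],"angular":[-0.078,-0.017,0],"fingers":0.1},{"delta_pos":[-4.9,22.7,7.2],"angular":[-0.127,-0.027,0],"fingers":0.1},{"delta_pos":[-6.8,31.6,9.4],"angular":[-0.176,-0.038,0],"fingers":0.1},{"delta_pos":[-8.8,40.7,11.2],"angular":[-0.225,-0.049,0],"fingers":0.1},{"delta_pos":[-10.8,49.8,12.5],"angular":[-0.274,-0.059,0],"fingers":0.1},{"delta_pos":[-12.7,59,13.3],"angular":[-0.322,-0.07,0],"fingers":0.1},{"delta_pos":[-12.7,59,13.3],"angular":[-0.322,-0.07,0],"fingers":0.1}]'
python3 -m jog '[{"delta_pos":[-1.2,5.5,0.3],"angular":[-0.029,-0.006,0],"fingers":0.1},{"delta_pos":[-2.4,11,0.3],"angular":[-0.059,-0.013,0],"fingers":0.1},{"delta_pos":[-2.4,11,0.3],"angular":[-0.059,-0.013,0],"fingers":0.1}]'; python3 -m jog '[{"delta_pos":[-0.6,2.8,0],"angular":[-0.015,-0.003,0],"fingers":0.1},{"delta_pos":[-1.2,5.5,0],"angular":[-0.03,-0.006,0],"fingers":0.1},{"delta_pos":[-1.2,5.5,0],"angular":[-0.03,-0.006,0],"fingers":0.1}]'
```

```text
time_s: 17.55
eef_pos: [555.0, -130.4, 189.7]
ee_rot: [-0.138, 0.985, 0.105, -0.008]
force: [-5.8, -5.6, 27.6]
grip_width: 0.221
grip_force: 33.0
time_s: 17.92
eef_pos: [552.9, -119.9, 191.0]
ee_rot: [-0.108, 0.989, 0.106, -0.004]
force: [-8.7, -4.5, 34.9]
grip_width: 0.222
grip_force: 33.7
time_s: 18.3
eef_pos: [551.8, -114.6, 191.4]
ee_rot: [-0.093, 0.99, 0.106, -0.002]
force: [-9.1, -4.7, 39.6]
grip_width: 0.216
grip_force: 34.0
```

The tool presses down with nearly 40 N, so I'll ease up a little before going on.

```bash
python3 -m jog '[{"delta_pos":[0,0,1],"angular":[0,0,0],"fingers":0.1},{"delta_pos":[0,0,2],"angular":[0,0,0],"fingers":0.1},{"delta_pos":[0,0,2],"angular":[0,0,0],"fingers":0.1}]';python3 -m jog '[{"delta_pos":[0,0,1],"angular":[0,0,0],"fingers":0.1},{"delta_pos":[0,0,1],"angular":[0,0,0],"fingers":0.1}]'
```

```text
time_s: 18.68
eef_pos: [551.4, -114.5, 191.5]
ee_rot: [-0.094, 0.99, 0.105, -0.003]
force: [-6.6, -4.5, 28.6]
grip_width: 0.218
grip_force: 33.0
time_s: 18.92
eef_pos: [551.1, -114.2, 191.6]
ee_rot: [-0.094, 0.99, 0.105, -0.004]
force: [-6.3, -2.5, 21.6]
grip_width: 0.221
grip_force: 32.5
```

```bash
python3 -m jog '[{"delta_pos":[0,0,1.2],"angular":[0,0,0],"fingers":0.1},{"delta_pos":[0,0,2.4],"angular":[0,0,0],"fingers":0.1},{"delta_pos":[0,0,2.4],"angular":[0,0,0],"fingers":0.1}]';python3 -m jog '[{"delta_pos":[-0.4,1.9,0],"angular":[-0.01,-0.002,0],"fingers":0.1},{"delta_pos":[-0.4,1.9,0],"angular":[-0.01,-0.002,0],"fingers":0.1}]';python3 -m jog '[{"delta_pos":[-0.4,1.9,0],"angular":[-0.01,-0.002,0],"fingers":0.1},{"delta_pos":[-0.4,1.9,0],"angular":[-0.01,-0.002,0],"fingers":0.1}]'
```

```text
time_s: 19.3
eef_pos: [550.6, -113.7, 191.8]
ee_rot: [-0.095, 0.99, 0.105, -0.005]
force: [-3.4, -1.3, 8.9]
grip_width: 0.221
grip_force: 31.2
time_s: 19.55
eef_pos: [550.2, -111.7, 191.9]
ee_rot: [-0.09, 0.99, 0.105, -0.005]
force: [-4.1, -0.9, 9.2]
grip_width: 0.223
grip_force: 31.2
time_s: 19.8
eef_pos: [549.8, -109.8, 192.0]
ee_rot: [-0.085, 0.991, 0.105, -0.004]
force: [-3.4, -1.6, 8.9]
grip_width: 0.224
grip_force: 31.3
```

```bash
python3 -m jog '[{"delta_pos":[-0.4,1.9,0],"angular":[-0.01,-0.002,0],"fingers":0.1},{"delta_pos":[-0.4,1.9,0],"angular":[-0.01,-0.002,0],"fingers":0.1}]';python3 -m jog '[{"delta_pos":[-0.4,1.9,0],"angular":[-0.01,-0.002,0],"fingers":0.1},{"delta_pos":[-0.4,1.9,0],"angular":[-0.01,-0.002,0],"fingers":0.1}]'; python3 -c "
from h import *
im=np.hstack([cap('side','s6.png')['pixels'][190:340,305:435],cap('top','t6.png')['pixels'][200:350,310:440]])
im=cv2.resize(im,None,fx=3,fy=3,interpolation=cv2.INTER_CUBIC); cv2.imwrite('pics/c6.png',cv2.convertScaleAbs(im,alpha=1.5,beta=10))"
```

```text
time_s: 20.05
eef_pos: [549.4, -107.9, 192.1]
ee_rot: [-0.08, 0.991, 0.105, -0.004]
force: [-3.4, -0.9, 10.4]
grip_width: 0.22
grip_force: 31.3
time_s: 20.3
eef_pos: [549.0, -105.9, 192.1]
ee_rot: [-0.075, 0.992, 0.106, -0.003]
force: [-3.7, -0.6, 10.1]
grip_width: 0.221
grip_force: 31.3
```

View pics/c6.png

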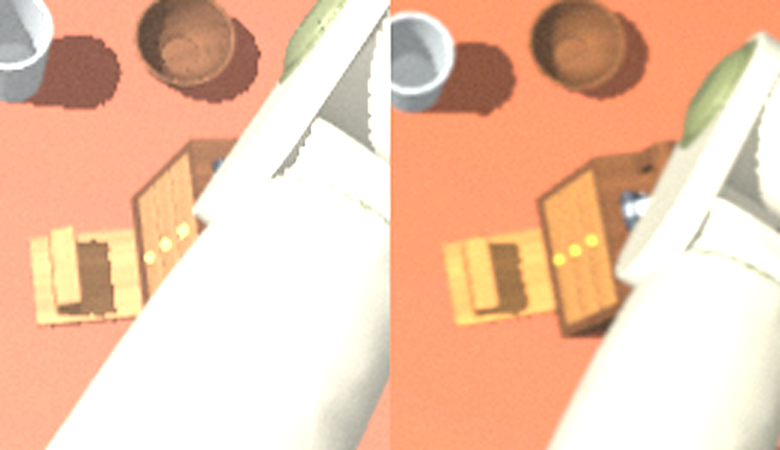

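The blade's rear corners are now at (30,240) and (38,325) in the side half, so it has moved forward. The chest's lower front corner is at (133,200) in the side half and (150,200) in the top half. I'll measure where the heel is.

```bash
cat > fit2.py <<'E'
from fit1 import *
def run(s,t,ms,mt,rs,rt,o1=(305,190),o2=(310,200)):
    ms,mt=np.array(ms,float),np.array(mt,float); s=px(s,o1,3);t=px(t,o2,3)
    P=lambda v,m:R.from_euler('ZY',[v[2],v[3]]).apply(m)+[v[0],v[1],0]
    f=lambda v:np.r_[(proj(S,P(v,ms))-s).ravel(),(proj(T,P(v,mt))-t).ravel()]
    r=least_squares(f,[550,-115,-1.36,.15],x_scale=[100,100,1,1],loss='soft_l1'); v=r.x
    print('heel',v.round(3),'res',f(v).round(1).tolist())
    a=-1.344; d=v[:2]-np.array([549,-120]); print('heel in rest',d@[np.cos(a),np.sin(a)],d@[-np.sin(a),np.cos(a)])
    ex=np.array([np.cos(v[2]),np.sin(v[2])]);ey=np.array([-ex[1],ex[0]])
    for c,o,q in ((S,o1,rs),(T,o2,rt)):
        a,b=[atz(c,p,12) for p in px(q,o,3)]; m=(a+b)/2; d=m[:2]-v[:2]
        print('rear mid',m.round(1),'yaw',np.arctan2(*(a-b)[1::-1])-np.pi/2,'tip in heel',d@ex+150,d@ey)
if __name__=='__main__':
    bf,bn,tf=[-80,60,0],[-80,-60,0],[-80,60,150]
    run([(133,200),(192,141)],[(150,200),(173,335),(208,160)],[bf,tf],[bf,bn,tf],[(30,240),(38,325)],[(55,243),(68,325)])
E
python3 fit2.py
```

```text
heel [ 5.49040e+02 -1.07615e+02 -1.34900e+00  2.12000e-01] res [0.8, -0.5, 0.7, -0.0, -0.7, 0.0, 0.0, 1.7, -1.0, -0.3]
heel in rest -12.059066981847508 2.8241321199700082
rear mid [512.2  53.3  12. ] yaw -1.3387755663239185 tip in heel -15.0781936317249 -0.5593339426728129
rear mid [515.   50.8  12. ] yaw -1.3562808768745762 tip in heel -12.059770527636147 1.6929768819940945
```

The heel has slid to about -12 mm in the rest frame, inside the limit. The chest is at about 0.2 rad and the blade's tip is still near the foot. I'll relieve the downward press and lower on.

```bash
python3 -m jog '[{"delta_pos":[0,0,1],"angular":[0,0,0],"fingers":0.1},{"delta_pos":[0,-1,1.5],"angular":[0,0,0],"fingers":0.1},{"delta_pos":[0,-1,1.5],"angular":[0,0,0],"fingers":0.1}]' | grep -E "pos|^force";python3 -m jog '[{"delta_pos":[-0.4,2,0],"angular":[-0.01,-0.002,0],"fingers":0.1},{"delta_pos":[-0.8,4,0],"angular":[-0.02,-0.004,0],"fingers":0.1},{"delta_pos":[-0.8,4,0],"angular":[-0.02,-0.004,0],"fingers":0.1}]'| grep -E "pos|^force";python3 -m jog '[{"delta_pos":[-0.4,2,0],"angular":[-0.01,-0.002,0],"fingers":0.1},{"delta_pos":[-0.4,2,0],"angular":[-0.01,-0.002,0],"fingers":0.1}]'| grep -E "pos|^force"
```

```text
eef_pos: [548.8, -106.7, 192.1]
force: [-2.1, -0.4, 4.0]
eef_pos: [548.1, -102.5, 192.2]
force: [-2.6, -0.8, 4.7]
eef_pos: [547.7, -100.6, 192.2]
force: [-3.0, -1.4, 5.3]
```

```bash
python3 -m jog '[{"delta_pos":[-0.4,2,0],"angular":[-0.01,-0.002,0],"fingers":0.1},{"delta_pos":[-0.4,2,0],"angular":[-0.01,-0.002,0],"fingers":0.1}]' | grep -E "pos|^force";python3 -m jog '[{"delta_pos":[-0.4,2,-0.2],"angular":[-0.01,-0.002,0],"fingers":0.1},{"delta_pos":[-0.4,2,-0.2],"angular":[-0.01,-0.002,0],"fingers":0.1}]'| grep -E "pos|^force"; python3 -c "
from h import *
for n,f in (('side','s7'),('top','t7')): cap(n,f+'.png')
a=cv2.imread('pics/t6.png').astype(int);b=cv2.imread('pics/t7.png').astype(int)
# blade rear edge columns in both top pictures along a row
for n,r in (('s',282),('s',298),('t',282),('t',304)):
    for k in (5,6,7):
        im=cv2.imread(f'pics/{n}{k}.png'); print(n,r,k,im[r-1:r+2,308:345,1].mean(0).round().astype(int).tolist())
"
```

```text
eef_pos: [547.3, -98.5, 192.2]
force: [-2.5, -0.2, 6.1]
eef_pos: [546.9, -96.6, 192.1]
force: [-2.5, -0.7, 6.3]
s 282 5 [63, 59, 62, 62, 60, 60, 61, 61, 60, 60, 60, 61, 84, 91, 85, 86, 85, 85, 84, 87, 79, 74, 81, 84, 84, 83, 86, 86, 88, 84, 82, 83, 84, 83, 84, 82, 85]
s 282 6 [114, 114, 115, 115, 114, 115, 116, 112, 152, 160, 159, 158, 158, 157, 130, 157, 162, 158, 159, 159, 158, 159, 156, 104, 83, 82, 81, 81, 82, 82, 82, 80, 82, 82, 147, 156, 154]
s 282 7 [115, 116, 116, 115, 115, 114, 117, 116, 154, 160, 159, 158, 159, 160, 131, 158, 162, 159, 158, 160, 159, 159, 157, 103, 84, 81, 82, 82, 82, 83, 82, 82, 81, 83, 147, 156, 157]
s 298 5 [120, 121, 120, 118, 120, 118, 118, 119, 120, 120, 119, 119, 119, 119, 119, 118, 119, 115, 111, 111, 105, 106, 105, 98, 112, 111, 110, 109, 111, 112, 110, 109, 112, 116, 109, 109, 72]
s 298 6 [116, 117, 115, 116, 116, 115, 117, 117, 118, 118, 123, 127, 122, 123, 104, 114, 117, 115, 110, 108, 105, 103, 101, 95, 108, 111, 108, 106, 107, 107, 106, 107, 109, 113, 108, 106, 114]
s 298 7 [116, 117, 118, 117, 117, 116, 115, 118, 116, 120, 123, 126, 121, 123,
[... 562 characters left out ...]
, 104, 102, 102, 104, 103, 101, 105, 112, 124, 131, 133, 134, 135, 127, 121, 131, 142, 147, 147, 146, 146, 141, 119, 90, 77]
t 304 5 [105, 105, 108, 105, 106, 105, 106, 107, 105, 108, 106, 106, 105, 104, 107, 106, 105, 106, 105, 106, 105, 107, 106, 106, 106, 106, 106, 104, 106, 127, 143, 148, 150, 151, 151, 141, 125]
t 304 6 [105, 105, 104, 104, 103, 103, 105, 103, 104, 105, 103, 104, 104, 104, 104, 104, 104, 104, 104, 104, 105, 103, 105, 120, 133, 140, 142, 143, 141, 128, 109, 97, 93, 97, 103, 105, 104]
t 304 7 [103, 105, 104, 104, 104, 105, 103, 106, 105, 103, 104, 103, 103, 105, 105, 103, 104, 105, 105, 102, 106, 103, 107, 121, 135, 140, 140, 144, 141, 129, 110, 98, 93, 96, 102, 105, 105]
```

The blade hasn't moved between the last two pictures, so the heel is holding. I'll keep lowering until the front makes contact.

```bash
python3 -m jog '[{"delta_pos":[-0.4,2,-0.2],"angular":[-0.01,-0.002,0],"fingers":0.1},{"delta_pos":[-0.4,2,-0.2],"angular":[-0.01,-0.002,0],"fingers":0.1}]' | grep -E "pos|^force";python3 -m jog '[{"delta_pos":[-0.4,2,-0.2],"angular":[-0.01,-0.002,0],"fingers":0.1},{"delta_pos":[-0.4,2,-0.2],"angular":[-0.01,-0.002,0],"fingers":0.1}]'| grep -E "pos|^force"
```

```text
eef_pos: [546.8, -95.0, 192.2]
force: [-2.5, -2.1, 8.6]
eef_pos: [546.8, -93.7, 192.5]
force: [-0.2, -5.5, 9.4]
```

Front contact shows: Fy is -5.5 N and the motion is resisted. I'll release gently and withdraw straight up along the tool axis.

```bash
python3 -m jog '[{"delta_pos":[0,0,0.8],"angular":[0,0,0],"fingers":0.1},{"delta_pos":[0,0,0.8],"angular":[0,0,0],"fingers":0.25},{"delta_pos":[0,0,0.8],"angular":[0,0,0],"fingers":0.3},{"delta_pos":[0,0,0.8],"angular":[0,0,0],"fingers":0.5},{"delta_pos":[0,0,0.8],"angular":[0,0,0],"fingers":1},{"delta_pos":[0,0,0.8],"angular":[0,0,0],"fingers":1},{"delta_pos":[0,0,0.8],"angular":[0,0,0],"fingers":1},{"delta_pos":[0,0,0.8],"angular":[0,0,0],"fingers":1}]'
python3 -m jog '[{"delta_pos":[0,0,20],"angular":[0,0,0],"fingers":1},{"delta_pos":[0,-2,60],"angular":[0,0,0],"fingers":1},{"delta_pos":[0,-4,110],"angular":[0,0,0],"fingers":1},{"delta_pos":[-60,-60,120],"angular":[0,0,0],"fingers":1},{"delta_pos":[-120,-120,120],"angular":[0,0,0],"fingers":1},{"delta_pos":[-170,-170,120],"angular":[0,0,0],"fingers":1},{"delta_pos":[-220,-220,120],"angular":[0,0,0],"fingers":1},{"delta_pos":[-260,-270,120],"angular":[0,0,0],"fingers":1},{"delta_pos":[-260,-330,120],"angular":[0,0,0],"fingers":1},{"delta_pos":[-260,-330,120],"angular":[0,0,0],"fingers":1}]'
 python3 -c "
from h import *
im=np.hstack([cap('side','s8.png')['pixels'][190:340,305:435],cap('top','t8.png')['pixels'][200:350,310:440]])
im=cv2.resize(im,None,fx=3,fy=3,interpolation=cv2.INTER_CUBIC); cv2.imwrite('pics/c8.png',cv2.convertScaleAbs(im,alpha=1.5,beta=10))"
```

```text
time_s: 23.5
eef_pos: [546.1, -92.6, 192.2]
ee_rot: [-0.041, 0.994, 0.106, -0.001]
force: [-0.2, -0.3, 0.6]
grip_width: 1.004
grip_force: 0.0
time_s: 24.75
eef_pos: [284.7, -424.5, 312.3]
ee_rot: [-0.04, 0.994, 0.105, -0.001]
force: [0.4, -0.5, 0.9]
grip_width: 1.002
grip_force: 0.0
```

View pics/c8.png

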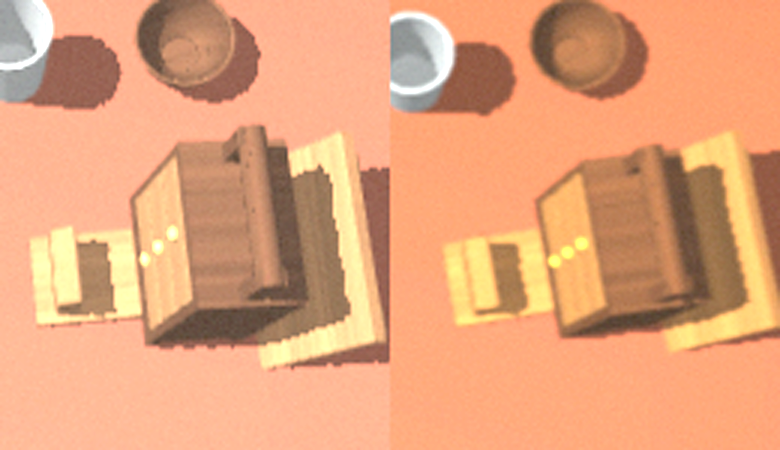

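The chest leans slightly back with its front on the blade, clear of the arm. The lower front corners are at (132,198) and (148,345) in the side half, and the upper ones at (178,144) and (196,311). I'll do a final check.

Run:
```python
from fit2 import *
m=[[-80,60,0],[-80,-60,0],[-80,60,150],[-80,-60,150],[0,60,150],[0,-60,150]]
run([(132,198),(148,345),(178,144),(196,311),(289,142),(303,302)],[(147,198),(172,336),(193,162),(216,316),(290,152),(315,297)],m,m,[(30,240),(38,325)],[(55,243),(68,325)])
```

```text
heel [ 5.49338e+02 -1.07611e+02 -1.36800e+00  1.39000e-01] res [1.0, 0.1, -0.1, 0.2, 0.1, -0.7, -0.5, -0.6, -0.6, -0.7, 1.2, 1.0, 0.1, 0.4, -0.8, 1.1, -0.9, -0.5, 0.1, -0.1, 0.0, -0.8, 0.9, 2.0]
heel in rest -11.99532009261279 3.1153725825452585
rear mid [512.2  53.3  12. ] yaw -1.3387755663239185 tip in heel -15.09551030888224 -3.9472233692418066
rear mid [515.   50.8  12. ] yaw -1.3562808768745762 tip in heel -12.119850090838156 -1.638711217885785
```

Tilt is 0.14 rad, the heel is at -12 mm and +3 mm in the rest frame, and the tip is about 26 mm in the chest frame and 3 mm off centre. All are inside the limits, so I'll hand in.

```bash
python3 -c "
from rig import ctrl
print(ctrl.finish_job())"
```

```text
the job is handed in; nothing more can be done
None
```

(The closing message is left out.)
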